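# Hold a pendulum angle gauge on a sprung setting stud at its preset angle

### The job

Pick up the pendulum angle gauge by its grip block and set the middle of its foot on the domed stud of the knife-setting block, pushing the sprung stud down fully through its stroke with the gauge alone. Rock the gauge on the stud until its swinging pointer settles between the two prongs of the preset index on the dial, and finish while still holding it there, stud pushed down and pointer at rest on the index; do not put it down or let go. Leave the oil bottle, the small canister and the slide carton where they stand.

Things in the scene. Friction and masses are not known exactly. Their poses are not given: they have to be found in the camera images.
- angle_gauge: Loose pendulum angle gauge, 0.2-0.3 kg, upright at the start. Origin: middle of its foot's flat underside; z up, -x out of the white dial, y in the dial plane. Foot 34 (x) x 60 (y) x 10 mm; grey round housing 108 mm diameter, 20 mm thick, centre 71 mm up; black grip block 18 (x) x 32 (y) mm, 130 to 170 mm up, pinched across its 18 mm. Leaning it by +a about its own -x (top to its +y) makes the pointer read +a.
- gauge_grip (a point): centre of the gauge's black grip block, 150 mm above the underside of the foot on the gauge's z axis; axes as the gauge's
- pointer (a joint): reading of the gauge's free, lightly damped pointer (rad): black needle with round bob that turns about the dial centre, 71 mm above the foot's underside, and hangs plumb; 0 when it points at the foot's middle, positive towards the gauge's +y side (the left, looking at the dial); stops at +-0.9. Swings for about a second after a motion.
- pointer_tip (a point): tip of the pointer needle, 42 mm from the dial centre; z runs from the tip to the dial centre
- index (a joint): where the preset index is set on the dial (rad), same zero and sense as the pointer; between 0.10 and 0.44 and does not move. The index is a small black U of two prongs with a gap of 7 mm near the dial's rim. The pointer is on the index when the two joints read the same.
- index_gap (a point): middle of the gap between the index's prongs, 42 mm from the dial centre; z runs from it to the dial centre
- setting_block: Knife-setting block, a dark steel casting fixed to the worktop, 70 (x) x 80 (y) mm, origin under its centre, z up. Uneven top: base 18 mm high, shoulder on its +y side 28 mm high, on its -y side 22 mm, a steel collar of 31 mm diameter up to 34 mm high in the middle, in which the stud slides. Beware: the microscope's screen hangs to the left, at x 0.28 to 0.32, y -0.07 to 0.26, 0.45 to 0.67 m above the worktop.
- stud (a joint): how far the sprung stud of the block is pushed down (m): 0 free, 0.010 at the end of its stroke; spring 2 N at the start, 4 N at the end, returns by itself
- stud_top (a point): topmost point of the stud's dome, a steel ball shape of 13 mm radius on a 22 mm shaft; 64 mm above the worktop when free, 54 mm when fully down; moves with the stud
- oil_bottle: bystander: small brown dropper bottle, 27 mm diameter, 83 mm high, origin under its centre; leave alone
- objective_can: bystander: small black screw canister, 38 mm diameter, 57 mm high, origin under its centre; leave alone
- slide_carton: bystander: dark red carton, 32 x 82 x 30 mm (82 along its y), origin under its centre; leave alone
Not all that is in view belongs to the job. Of the things like the angle_gauge, leave any that is orange; of the rest the smaller one is meant.

How it is judged:
By the outcome, as a careful person would: the job done as asked, in the order asked, and still so for the second after the job is handed in, while the arm keeps its last pose, push and grip.
It also fails if it takes over 48 s, if anything falls off the work surface, if the arm or the gripper's body presses on something with over 40 N, if the wrist force passes 120 N, or if a joint passes its speed limit or range.

### The arm

A 7-joint arm with a two-finger parallel gripper is mounted at the origin on a cart in front of the work surface, level with it; the furniture and walls round the work are solid. World frame = base frame: x ahead of the robot, y to its left, z up, the work surface at z = 0. Lengths are in m, angles in rad, forces in N, time in s.
With the tool pointing down it reaches from about 0.425 to 0.925 m from the base axis. Payload 6.8 kg.
Tool frame: the origin (TCP) lies on the centre line of the jaws, within the pads' length; the fingertips stand 14 mm ahead of it and the grasp point (between the pads) lies 5 mm behind it (r.nose_length is the distance from the TCP to the fingertips, in m); z points along the fingers, y is the direction in which the jaws open and shut (so a half turn about z gives the same grasp; the last joint's range is limited). The gripper opens to 85 mm and grips with 20 to 120 N. Pads are 22 mm wide; open, the fingers measure 114 mm over their backs; the gripper's body (76 mm by 85 mm) begins 54 mm behind the grasp point. The pads swing forward as they close: fully open they stand 13 mm farther back than shut.
Start: joints at [1.215, 0.477, 0.022, 1.555, -0.011, 1.109, -0.083], TCP at [0.166, -0.654, 0.245] pointing down, gripper open.
Joint ranges: [-2.96, 2.96], [-0.34, 2.1], [-1.41, 1.46], [0.24, 2.44], [-1.37, 4.51], [0.17, 1.92], [-2.96, 2.96]. Speed limits (rad/s): [2.39, 2.39, 3.14, 3.14, 3.14, 3.14, 3.14].

### API

Orientations are given as a rotation vector (axis times angle).
In Python, from bench import r, imaging, look_for, outline_of gives the robot as it stands. The module is installed in compiled form; this text tells all that it offers.
- The arm moves only by the tool carry_out, never from a script. Its arguments are lists of equal length, an entry for each row: "offset": the shift along the tool's x, y, z as a fraction of full scale, a list of three; "turn": the turn, a rotation vector about the tool's x, y, z as a fraction of full scale, a list of three. A call has 1 to 8 rows; each row is the pose to reach, as a shift and turn from the pose commanded when the call began, along the tool's axes at that moment; what a row does not reach only later rows make up. Full scale, the value 1, is 0.5 m for a shift and 1.5 rad for a turn. A row lasts 1/10 s, in which the tool goes at most 50 mm and 8.59 degrees, less where a joint would pass 70% of its speed; a pose out of reach is approached as far as the arm can. A call with a number of a shift or a turn outside -1 to 1 is refused whole. A call with a gripper value outside its range is refused whole. "hand" is the closure, from 0 (fully open) to 1 (shut), set as the call begins (left out, the last holds). The fingers move at their own pace and stop on an object; "force" is the grip in N (left out, the last holds). Time passes only in rows, so rows that repeat a pose let the fingers close. It gives the time, the measured TCP pose, the force and the opening at its end, in the units of the state.
- r.get_obs(): the state, without advancing time (a new reading comes with each control period).
- imaging.grab_frame(name): name is "scene" or "top"; returns a dict with "pixels" (400x640x3 uint8, red, green, blue), "fx", "fy", "cx", "cy" (pixels), "R" (3x3) and "t" (3): a world point X has camera coordinates R X + t. Camera axes: x right, y down, z forward; pixel columns grow to the right and rows downward; lengths in m; the calibration is good to about 2 mm. A picture is of the moment at which its call begins. There is no depth.
- r.hand_in(): hands the job in, once; it reports no verdict.
Trained networks look in the newest picture that a camera, given by its name, has taken for a name from the list of things; names that differ only in an ending like _2 or _b are one class to them, and where a whole thing is asked for, a point or a joint stands for the part that bears it (a point fixed in the world has none). Each returns a list of dicts, best first, with "score" (0 to 1); they miss things now and then, are a little off and sometimes report something else, mostly with a low value. They report only what shows in the picture. A call takes as long as a camera call. They do not tell look-alikes from the thing itself.
- look_for(query, camera): "xyz" ([x, y, z] in m, in the coordinates of the camera as it stood for that picture, good to about 4 mm: the middle of the surface that is visible of it).
- outline_of(query, camera): "region" (400x640 bool, what is visible of it).
The state is a dict: "clock": time; "joints": joint angles; "qvel": joint speeds; "tau": joint torques, N m; "tcp_pos": TCP position; "orientation": TCP orientation; "contact_force": force on the tool from outside, world axes, zero at the start; "moment": the same for the moment, N m; "grip_width": finger opening in m.
Only numpy, scipy, OpenCV 4.12 (cv2) and the standard library are available. Lean on these libraries where they do the work, as an engineer would, in place of code of your own. Each camera call takes 0.05 s, during which the arm holds its last target. There are 200 camera calls.

## Working session

There is one attempt and no reset: what is moved stays moved. The work goes in short steps, Python scripts to look and compute and a tool call to move; the robot and the scene stay as the last step left them, time stands still between calls to the robot, and variables do not carry over. Pictures are saved under pics/ and viewed, about 8 in all and at most 12, crops included, and the job is handed in when it is done.

Besides the shell and the picture viewer there is one more tool, called after ">>>" as name(argument=value, ...) on one line, values as JSON. carry_out: Moves the arm, as the interface text tells. Shift numbers are shares of 0.5 m and turn numbers shares of 1.5 rad, none past 1 either way. Its arguments: {"type":"object","properties":{"offset":{"type":"array","items":{"type":"array","items":{"type":"number","minimum":-1,"maximum":1}}},"turn":{"type":"array","items":{"type":"array","items":{"type":"number","minimum":-1,"maximum":1}}},"hand":{"type":"number"},"force":{"type":"number"}},"required":["offset","turn"]}

```bash
mkdir -p pics
cat > h.py <<'E'
from bench import r, imaging, look_for, outline_of
import numpy as np, cv2
from scipy.spatial.transform import Rotation as Ro
def snap(cam,name=None,crop=None,scale=1):
    f=imaging.grab_frame(cam)
    if name:
        im=f["pixels"][:,:,::-1]
        if crop: im=im[crop[1]:crop[3],crop[0]:crop[2]]
        im=cv2.resize(np.ascontiguousarray(im),None,fx=scale,fy=scale,interpolation=cv2.INTER_CUBIC)
        cv2.imwrite("pics/"+name,im)
    return f
def w(f,p): return np.array(f["R"]).T@(np.array(p)-np.array(f["t"]))
def px(f,X):
    c=np.array(f["R"])@np.array(X)+np.array(f["t"]); return np.array([f["fx"]*c[0]/c[2]+f["cx"],f["fy"]*c[1]/c[2]+f["cy"]])
def ray(f,u,v):
    R=np.array(f["R"]);o=-R.T@np.array(f["t"]);d=R.T@np.array([(u-f["cx"])/f["fx"],(v-f["cy"])/f["fy"],1]);return o,d
def atz(f,u,v,z):
    o,d=ray(f,u,v);return o+d*(z-o[2])/d[2]
E
python3 - <<'E'
from h import *
np.set_printoptions(precision=4,suppress=True)
a=None
for c in ["scene","top"]:
    f=snap(c,c+"0.png")
    print(c,"cam",w(f,[0,0,0]),"axis",np.array(f["R"])[2],f["fx"])
    for q in ["angle_gauge","gauge_grip","setting_block","stud_top","oil_bottle","objective_can","slide_carton","index_gap","pointer_tip"]:
        for d in look_for(q,c)[:3]:
            X=w(f,d["xyz"]); print(q,round(d["score"],2),X,px(f,X).round())
o=r.get_obs();print(o["clock"],o["tcp_pos"],o["orientation"],o["grip_width"],Ro.from_rotvec(o["orientation"]).as_matrix())
E
```

```text
scene cam [-0.1476  0.3718  0.8433] axis [ 0.5635 -0.3987 -0.7235] 419.1502594268166
angle_gauge 0.81 [ 0.3751 -0.0951  0.078 ] [356. 216.]
angle_gauge 0.8 [0.3974 0.2926 0.1267] [201. 272.]
gauge_grip 0.95 [0.4008 0.2938 0.1252] [200. 272.]
gauge_grip 0.68 [ 0.3841 -0.2149  0.0847] [391. 192.]
setting_block 0.65 [ 0.3648 -0.3822  0.0179] [437. 190.]
stud_top 0.54 [ 0.3732 -0.3855  0.0539] [438. 178.]
oil_bottle 0.59 [ 0.3091 -0.2728  0.0376] [424. 213.]
objective_can 0.16 [ 0.3662 -0.3833  0.0162] [437. 190.]
slide_carton 0.72 [ 0.478  -0.1071  0.0221] [335. 204.]
pointer_tip 0.74 [ 0.384  -0.2148  0.0853] [391. 192.]
pointer_tip 0.57 [0.3932 0.2845 0.085 ] [209. 283.]
top cam [ 0.1561 -0.0453  1.5014] axis [ 0.2094  0.0094 -0.9778] 497.3594642787373
angle_gauge 0.97 [0.4126 0.2684 0.1734] [204. 207.]
angle_gauge 0.9 [ 0.3809 -0.2116  0.1073] [377. 230.]
angle_gauge 0.81 [ 0.3724 -0.1054  0.1119] [339. 231.]
gauge_grip 0.88 [ 0.3823 -0.2146  0.1023] [377. 230.]
gauge_grip 0.74 [ 0.3752 -0.1064  0.1141] [340. 230.]
gauge_grip 0.61 [0.4143 0.2654 0.175 ] [205. 206.]
setting_block 0.73 [ 0.3723 -0.392   0.0214] [433. 240.]
stud_top 0.52 [ 0.3749 -0.3917  0.0601] [436. 237.]
oil_bottle 0.56 [ 0.3104 -0.2832  0.0422] [398. 258.]
objective_can 0.42 [ 0.5488 -0.2225  0.057 ] [379. 177.]
slide_carton 0.9 [ 0.4947 -0.1024  0.0289] [338. 195.]
1.0 [ 0.1656 -0.6544  0.2453] [3.1175 0.3882 0.0001] 0.08524202016756655 [[ 0.9695  0.2452  0.    ]
 [ 0.2452 -0.9695 -0.    ]
 [ 0.      0.     -1.    ]]
```

View pics/scene0.png

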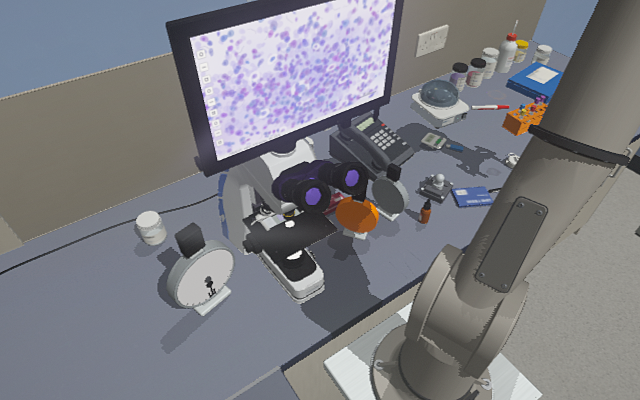

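View pics/top0.png

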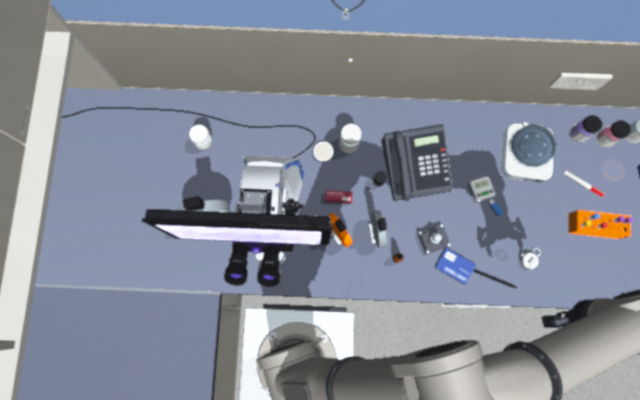

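The scene view shows the large gauge at (205,275), the orange one at (357,216) and the smaller grey one at (390,192). In the top view the grey one is near (377,230) and the block near (433,238). Next I'll zoom in.

Run:
```python
from h import *
a=snap("scene");b=snap("top")
A=cv2.resize(a["pixels"][150:250,320:480,::-1],None,fx=5,fy=5,interpolation=cv2.INTER_CUBIC)[:300*2]
B=cv2.resize(b["pixels"][170:270,320:480,::-1],None,fx=5,fy=5,interpolation=cv2.INTER_CUBIC)
cv2.imwrite("pics/s1.png",A);cv2.imwrite("pics/t1.png",B)
for q in ["angle_gauge","gauge_grip","setting_block","stud_top"]:
  for c,f in(("scene",a),("top",b)):
    for d in outline_of(q,c)[:4]:
        m=d["region"].astype(np.uint8);ys,xs=np.nonzero(m)
        if len(xs)<10: continue
        print(q,c,round(d["score"],2),len(xs),xs.min(),xs.max(),ys.min(),ys.max(),xs.mean().round(1),ys.mean().round(1),cv2.minAreaRect(np.c_[xs,ys].astype(np.float32)))
```

```text
angle_gauge scene 0.87 1406 371 408 162 221 389.8 193.2 ((389.0534362792969, 191.90501403808594), (57.08450698852539, 33.97336959838867), 74.35775756835938)
angle_gauge scene 0.84 1476 335 378 191 240 356.5 216.1 ((357.8311767578125, 217.04263305664062), (47.01032257080078, 40.76900100708008), 66.37062072753906)
angle_gauge scene 0.58 4208 166 234 223 315 199.5 271.2 ((201.22640991210938, 269.7924499511719), (64.74669647216797, 89.31849670410156), 10.61965560913086)
angle_gauge top 0.81 440 329 351 213 246 339.5 230.5 ((338.1000061035156, 229.7000274658203), (37.11872863769531, 15.652474403381348), 63.43495178222656)
angle_gauge top 0.64 521 369 386 209 246 378.0 228.4 ((377.5, 227.5), (37.0, 17.0), 90.0)
angle_gauge top 0.58 548 178 229 196 211 204.2 204.5 ((203.79971313476562, 203.3052520751953), (51.03462600708008, 13.980649948120117), 3.012787342071533)
gauge_grip scene 0.7 4171 166 233 224 314 199.4 271.0 ((201.02386474609375, 269.61285400390625), (65.10965728759766, 87.81236267089844), 9.865806579589844)
gauge_grip scene 0.64 1481 335 378 190 239 356.5 215.4 ((357.4035339355469
[... 263 characters left out ...]
369 386 211 247 378.0 229.4 ((377.5, 229.0), (36.0, 17.0), 90.0)
gauge_grip top 0.75 499 181 228 197 210 204.7 204.6 ((204.5, 203.5), (13.0, 47.0), 90.0)
gauge_grip top 0.75 443 329 351 213 245 339.6 230.4 ((338.0582275390625, 229.4280548095703), (36.580177307128906, 16.469356536865234), 65.55604553222656)
setting_block scene 0.76 586 420 452 174 201 435.7 187.7 ((435.9614562988281, 187.8076934814453), (24.684158325195312, 27.457660675048828), 33.690067291259766)
setting_block top 0.95 607 418 449 225 253 433.4 238.9 ((433.5, 239.00001525878906), (23.084625244140625, 26.87936019897461), 71.56504821777344)
stud_top scene 0.4 113 434 444 172 184 438.8 178.3 ((439.0, 178.0), (12.0, 10.0), 90.0)
```

View pics/s1.png

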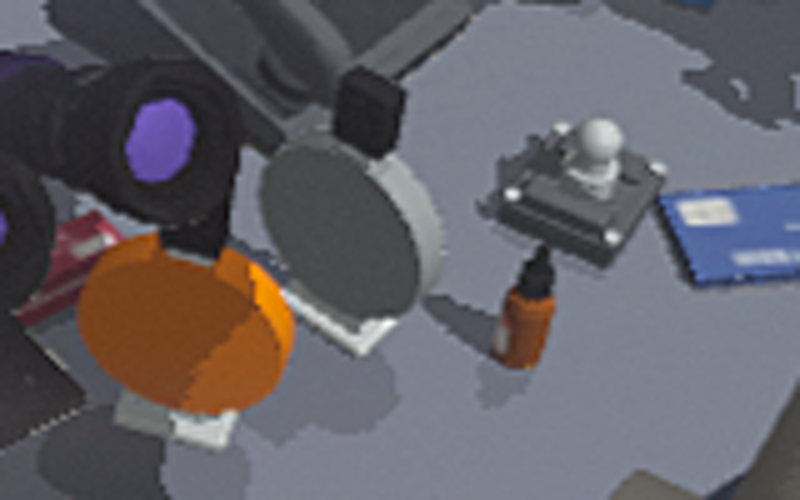

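View pics/t1.png

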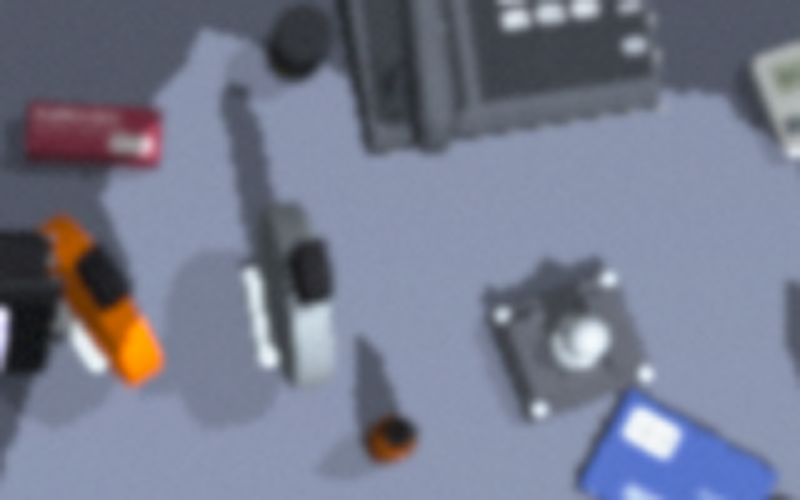

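The grey gauge shows its grey back in the scene view, so the dial faces -y. Its grip is at about (394,172) in scene and (382,224) in top; the ball is at about (440,178) and (437,237). I'll fit a gauge model to the silhouettes.

```bash
cat > fit.py <<'E'
from h import *
from scipy.optimize import minimize
def parts():
    b=lambda x,y,z0,z1:np.array([[i*x/2,j*y/2,k] for i in(-1,1) for j in(-1,1) for k in(z0,z1)])
    t=np.linspace(0,2*np.pi,40)
    c=np.vstack([np.c_[0*t+s,.054*np.cos(t),.071+.054*np.sin(t)] for s in(-.01,.01)])
    return [b(.034,.06,0,.01),c,b(.018,.032,.13,.17)]
P=parts()
def sil(f,pts,T,R,S=4):
    m=np.zeros((400*S,640*S),np.uint8)
    for p in pts:
        q=np.array([px(f,R@v+T) for v in p]); cv2.fillConvexPoly(m,cv2.convexHull(((q+.5)*S-.5).round().astype(np.int32)),1)
    return m
E
python3 - <<'E'
from fit import *
np.set_printoptions(precision=4,suppress=True)
a=snap("scene");b=snap("top")
def pick(q,c,f,X):
    return min(outline_of(q,c),key=lambda d:np.hypot(*(np.array([np.nonzero(d["region"])[1].mean(),np.nonzero(d["region"])[0].mean()])-px(f,X))))["region"]
X=[.38,-.213,.08]
ms=[(f,cv2.resize(pick("angle_gauge",c,f,X).astype(np.uint8),None,fx=4,fy=4,interpolation=cv2.INTER_NEAREST)) for c,f in(("scene",a),("top",b))]
def cost(p):
    R=Ro.from_euler('z',p[2]).as_matrix();s=0
    for f,m in ms:
        k=sil(f,P,np.array([p[0],p[1],0]),R); s+=(k^m).sum()/m.sum()
    return s
for y0 in (1.4,1.6,1.8):
    o=minimize(cost,[.38,-.213,y0],method='Nelder-Mead',options=dict(initial_simplex=[[.38,-.213,y0],[.39,-.213,y0],[.38,-.205,y0],[.38,-.213,y0+.15]],xatol=1e-4,fatol=1e-4)); print(o.x,o.fun)
def tri(u,v):
    A=[];B=[]
    for f,(x,y) in((a,u),(b,v)):
        c,d=ray(f,x,y);d/=np.linalg.norm(d);M=np.eye(3)-np.outer(d,d);A.append(M);B.append(M@c)
    return np.linalg.lstsq(np.vstack(A),np.hstack(B),rcond=None)[0]
print("grip",tri((394,172.4),(382,224)),"ball",tri((440,177.8),(436.8,237.7)))
# refine ball by bright/circular segmentation near
for f,(u,v) in((a,(440,178)),(b,(437,238))):
    g=cv2.cvtColor(f["pixels"],cv2.COLOR_RGB2GRAY)[v-9:v+10,u-9:u+10];print(g[::1])
for z in(.13,.17): print(px(a,[*o.x[:2],z]),px(b,[*o.x[:2],z]))
E
```

```text
[ 0.3919 -0.22    1.7428] 0.24934330885330927
[ 0.3917 -0.2203  1.7445] 0.2436147060318184
[ 0.3913 -0.2201  1.7539] 0.24834465322703592
grip [ 0.391  -0.2217  0.1456] ball [ 0.3744 -0.3952  0.0502]
[[128 130 130 129 128 129 129 129 129 129 130 131 129 130 130 131 130 130
  130]
 [128 129 129 129 129 130 129 129 130 130 130 128 131 130 130 130 128 130
  130]
 [128 129 129 129 130 130 129 130 129 129 130 131 130 130 130 129 129 130
  130]
 [129 128 129 128 129 130 129 127 125 125 126 128 129 130 130 130 130 130
  130]
 [129 128 126 128 129 129 130 126 135 128 129 128 126 129 129 128 129 129
  130]
 [146 158 145 130 128 116 133 165 186 199 192 161 130 126 129 129 130 130
  129]
 [189 213 190 130 102 117 148 171 192 209 211 209 165 123 126 130 130 130
  131]
 [116 181 130  77  88 117 148 170 187 210 213 209 185 142 125 129 130 130
  130]
 [ 95  79  90  88  87 115 143 165 183 203 211 208 204 161 125 129 129 130
  127]
 [ 73  74  93  89  85 104 134 155 175 196 205 199 193 153 126 130 130 130
  129]
 [ 60  87  99 100  89  92 119 143 158 170 175 181 169 124 120 131 133 131
  131]
 [ 52  44 
[... 1558 characters left out ...]
9 196 220 231 231 215 172 131 112 109 109 111
  112]
 [ 91  94 111 147 178 193 195 204 217 225 215 179 133 106 104 109 108 109
  111]
 [ 95  94 103 125 157 184 196 206 217 217 188 146 113  96  99 108 110 110
  110]
 [103 100 101 108 126 151 166 171 177 173 150 126 109  98  98 102 107 109
  110]
 [109 108 107 104 104 116 126 131 132 129 121 115 112 104 100 104 105 108
  113]
 [111 112 111 108 106 110 114 117 118 116 115 114 112 109 106 107 106 107
  115]
 [113 113 112 112 111 113 114 114 114 113 112 111 112 110 111 110 108 106
  108]
 [113 113 114 112 110 110 113 111 112 111 109 112 112 112 111 106 100  97
  101]]
[392.4704 177.1627] [380.7424 224.8632]
[394.5525 165.098 ] [382.6625 222.4494]
```

```bash
cat >> h.py <<'E'
def cur():
    o=r.get_obs();return np.array(o["tcp_pos"]),Ro.from_rotvec(o["orientation"])
def down(psi,):  # tool down, x axis at yaw psi (deg)
    return Ro.from_euler('z',psi,degrees=True)*Ro.from_rotvec([np.pi,0,0])
def rel(pos,R,frm=None):
    p,C=frm or cur(); return (C.inv().apply(np.array(pos)-p)/.5).round(4),((C.inv()*R).as_rotvec()/1.5).round(4)
E
python3 - <<'E'
from h import *
print(rel([.28,-.45,.30],down(70)))
E
```

```text
(array([ 0.3221, -0.3401, -0.1095]), array([-0.    , -0.    , -0.6493]))
```

>>> carry_out(offset=[[0.04,-0.04,-0.06],[0.1,-0.1,-0.11],[0.15,-0.16,-0.11],[0.2,-0.22,-0.11],[0.26,-0.28,-0.11],[0.322,-0.34,-0.11],[0.322,-0.34,-0.11],[0.322,-0.34,-0.11]], turn=[[0,0,-0.09],[0,0,-0.18],[0,0,-0.27],[0,0,-0.36],[0,0,-0.45],[0,0,-0.54],[0,0,-0.62],[0,0,-0.65]], hand=0.25)

```text
clock: 2.5
tcp_pos: [0.281, -0.4488, 0.3008]
orientation: [2.565, 1.812, -0.0]
contact_force: [-1.1, -0.8, -0.2]
grip_width: 0.064
```

Run:
```python
from h import *
print(cur()[0],r.get_obs()["joints"],r.get_obs()["grip_width"],r.get_obs()["clock"])
print(rel([.34,-.32,.30],down(130)),rel([.391,-.221,.30],down(140)))
```

```text
[ 0.28104269 -0.44882704  0.30080488] [ 1.09999326  0.19888778 -0.23863784  1.8217644   0.05188139  1.12610991
  0.50268989] 0.06399476268077618 2.5
(array([0.2823, 0.025 , 0.0015]), array([ 2.000e-04,  6.000e-04, -6.927e-01])) (array([0.503 , 0.0549, 0.0014]), array([ 2.00e-04,  6.00e-04, -8.09e-01]))
```

>>> carry_out(offset=[[0.06,0.01,0],[0.13,0.015,0],[0.2,0.02,0],[0.27,0.03,0],[0.34,0.04,0],[0.41,0.045,0],[0.46,0.05,0],[0.503,0.055,0.0]], turn=[[0,0,-0.09],[0,0,-0.18],[0,0,-0.27],[0,0,-0.36],[0,0,-0.45],[0,0,-0.54],[0,0,-0.63],[0,0,-0.72]])

```text
clock: 3.3
tcp_pos: [0.3922, -0.2215, 0.3006]
orientation: [1.269, 2.873, -0.0]
contact_force: [0.4, 1.1, 0.5]
grip_width: 0.0642
```

Run:
```python
from h import *
print(cur()[0],r.get_obs()["joints"],r.get_obs()["grip_width"],r.get_obs()["clock"])
print(rel([.391,-.221,.20],down(190)))
```

```text
[ 0.39215259 -0.22146615  0.30059398] [ 0.88919527  0.08129783 -0.53637334  1.96697462  0.04681252  1.10453191
  1.07216683] 0.06423732092523393 3.3
(array([ 0.0024, -0.0011,  0.2012]), array([-2.000e-04,  4.000e-04, -6.709e-01]))
```

>>> carry_out(offset=[[0.002,-0.001,0.02],[0.002,-0.001,0.05],[0.002,-0.001,0.08],[0.002,-0.001,0.11],[0.002,-0.001,0.14],[0.002,-0.001,0.16],[0.002,-0.001,0.18],[0.002,-0.001,0.18]], turn=[[0,0,-0.09],[0,0,-0.18],[0,0,-0.27],[0,0,-0.36],[0,0,-0.45],[0,0,-0.54],[0,0,-0.62],[0,0,-0.67]])

```text
clock: 4.1
tcp_pos: [0.3898, -0.2224, 0.2092]
orientation: [0.267, -3.129, -0.002]
contact_force: [-1.1, -0.4, -0.7]
grip_width: 0.0643
```

Run:
```python
from h import *
o=r.get_obs();print(cur()[0],o["joints"],o["grip_width"],o["clock"])
print(rel([.391,-.221,.146],down(190)))
a=snap("scene");b=snap("top")
A=cv2.resize(a["pixels"][120:240,340:460,::-1],None,fx=3.3,fy=3.3,interpolation=cv2.INTER_CUBIC)
B=cv2.resize(b["pixels"][170:290,320:440,::-1],None,fx=3.3,fy=3.3,interpolation=cv2.INTER_CUBIC)
cv2.imwrite("pics/pre.png",np.hstack([A,B]))
```

```text
[ 0.38977746 -0.22241864  0.20921617] [ 0.94565253  0.202589   -0.62666936  2.07722129  0.14986409  0.90688582
  1.97708083] 0.06431061678979286 4.1
(array([-0.0031,  0.0022,  0.1264]), array([ 0.0008, -0.001 , -0.0027]))
```

View pics/pre.png

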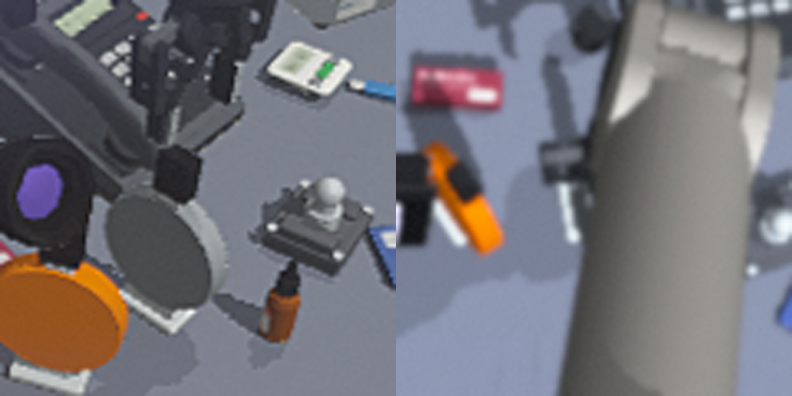

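The open jaws hang straddling the grip block (zoomed at about 180,170) with nothing in the way. I'll descend and close.

>>> carry_out(offset=[[-0.003,0.002,0.03],[-0.003,0.002,0.06],[-0.003,0.002,0.09],[-0.003,0.002,0.11],[-0.003,0.002,0.124],[-0.003,0.002,0.124]], turn=[[0,0,-0.003],[0,0,-0.003],[0,0,-0.003],[0,0,-0.003],[0,0,-0.003],[0,0,-0.003]])

```text
clock: 4.8
tcp_pos: [0.3916, -0.2213, 0.1478]
orientation: [0.267, -3.129, -0.001]
contact_force: [0.0, -0.2, 0.6]
grip_width: 0.0642
```

>>> carry_out(offset=[[0,0,0],[0,0,0],[0,0,0],[0,0,0],[0,0,0],[0,0,0],[0,0,0],[0,0,0]], turn=[[0,0,0],[0,0,0],[0,0,0],[0,0,0],[0,0,0],[0,0,0],[0,0,0],[0,0,0]], hand=1, force=60)

```text
clock: 5.6
tcp_pos: [0.3925, -0.2215, 0.1488]
orientation: [-0.268, 3.129, -0.001]
contact_force: [0.4, 1.2, 5.7]
grip_width: 0.0173
```

Run:
```python
from h import *
o=r.get_obs();print(cur()[0],o["joints"],o["grip_width"],o["clock"],o["contact_force"])
print(rel([.391,-.221,.30],down(190)))
```

```text
[ 0.3925064 -0.2214573  0.1488143] [ 0.89936012  0.29812579 -0.60110637  2.1339694   0.24031565  0.77270341
  1.88715521] 0.017316315755710368 5.6 [0.35637825 1.17334163 5.70008162]
(array([ 0.0025,  0.0012, -0.3024]), array([-0.0004,  0.0007, -0.0025]))
```

>>> carry_out(offset=[[0,0,-0.03],[0,0,-0.08],[0,0,-0.14],[0,0,-0.2],[0,0,-0.26],[0,0,-0.31],[0,0,-0.34],[0,0,-0.34]], turn=[[0,0,0],[0,0,0],[0,0,0],[0,0,0],[0,0,0.05],[0,0,0.12],[0,0,0.2],[0,0,0.28]])

```text
clock: 6.4
tcp_pos: [0.3923, -0.2219, 0.32]
orientation: [0.399, 3.114, -0.003]
contact_force: [-0.2, 0.2, -1.9]
grip_width: 0.017
```

Run:
```python
from h import *
o=r.get_obs();print(cur()[0],o["joints"],o["grip_width"],o["clock"],o["contact_force"])
print(rel([.383,-.308,.32],down(106)))
```

```text
[ 0.39229304 -0.22186949  0.32003653] [ 0.96421301  0.06869997 -0.60830933  1.93621441  0.04438783  1.14667724
  1.6549652 ] 0.016988859827054024 6.4 [-0.21824843  0.20393085 -1.94627412]
(array([-0.0254, -0.1714,  0.0004]), array([-0.    ,  0.002 ,  0.6912]))
```

>>> carry_out(offset=[[-0.003,-0.02,0],[-0.006,-0.04,0],[-0.01,-0.065,0],[-0.013,-0.09,0],[-0.017,-0.115,0],[-0.02,-0.14,0],[-0.024,-0.16,0],[-0.025,-0.171,0]], turn=[[0,0,0.08],[0,0,0.17],[0,0,0.26],[0,0,0.35],[0,0,0.44],[0,0,0.53],[0,0,0.62],[0,0,0.69]])

```text
clock: 7.2
tcp_pos: [0.3818, -0.3081, 0.3173]
orientation: [-1.888, -2.508, 0.001]
contact_force: [0.1, -0.3, -2.2]
grip_width: 0.0175
```

Run:
```python
from h import *
o=r.get_obs();print(cur()[0],o["joints"],o["grip_width"],o["clock"],o["contact_force"])
print(rel([.3745,-.395,.30],down(40)))
```

```text
[ 0.38181254 -0.30814913  0.31731736] [ 0.97817699  0.13762424 -0.467588    1.86586108  0.06784404  1.15569391
  0.76692755] 0.01752046633007962 7.2 [ 0.10091032 -0.29038644 -2.24437404]
(array([-0.1629, -0.062 ,  0.0345]), array([-1.500e-03, -2.000e-04,  7.685e-01]))
```

>>> carry_out(offset=[[-0.02,-0.01,0.005],[-0.04,-0.016,0.01],[-0.065,-0.025,0.015],[-0.09,-0.035,0.02],[-0.115,-0.045,0.025],[-0.14,-0.055,0.03],[-0.16,-0.061,0.034],[-0.163,-0.062,0.034]], turn=[[0,0,0.09],[0,0,0.19],[0,0,0.29],[0,0,0.39],[0,0,0.49],[0,0,0.59],[0,0,0.69],[0,0,0.768]])

```text
clock: 8.0
tcp_pos: [0.3748, -0.3954, 0.2999]
orientation: [-2.951, -1.073, 0.003]
contact_force: [-0.2, 0.7, -2.6]
grip_width: 0.0172
```

>>> carry_out(offset=[[0,0,0.02],[0,0,0.05],[0,0,0.08],[0,0,0.08],[0,0,0.08],[0,0,0.08]], turn=[[0,0,0],[0,0,0],[0,0,0],[0,0,0],[0,0,0],[0,0,0]])

```text
clock: 8.6
tcp_pos: [0.3764, -0.3944, 0.2618]
orientation: [2.947, 1.087, 0.001]
contact_force: [-0.7, 0.4, -1.5]
grip_width: 0.0174
```

Run:
```python
from h import *
o=r.get_obs();print(cur()[0],o["joints"],o["grip_width"],o["clock"],o["contact_force"])
print(rel([.3745,-.395,.26],down(40)))
a=snap("scene","s2.png",(380,90,500,210),5)
for q in ["index_gap","pointer_tip"]:
    for d in look_for(q,"scene")[:3]:
        X=w(a,d["xyz"]); print(q,round(d["score"],2),X,px(a,X).round(1))
```

```text
[ 0.3764267  -0.39440541  0.26181653] [ 0.93374073  0.26443055 -0.28636036  1.83360178  0.08507553  1.05457741
 -0.24949319] 0.017394302542689893 8.6 [-0.72976971  0.40468515 -1.47133013]
(array([-0.0037, -0.0016,  0.0036]), array([ 0.0006, -0.0001,  0.0056]))
pointer_tip 0.62 [0.39277749 0.28381919 0.08145043] [209.7 283.8]
```

View pics/s2.png

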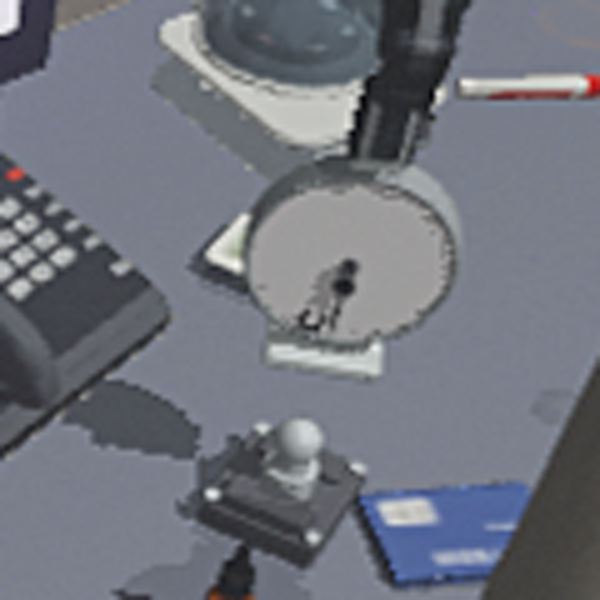

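The dial now faces the camera. The pivot is near crop (350,265), the U-shaped index near (313,320), and the pointer tip near (333,325). I'll convert these to dial angles.

```bash
cat >> h.py <<'E'
H=0.1488
def dial(f,u,v,xg=-.0105):
    p,C=cur(); M=C.as_matrix(); x=M[:,1]; z=-M[:,2]; y=np.cross(z,x)  # gauge axes
    foot=p-H*z; c=foot+.071*z
    o,d=ray(f,u,v); n=x; t=((c+xg*n-o)@n)/(d@n); q=o+t*d-c
    return q@y,q@z
def gpx(f,P):
    p,C=cur(); M=C.as_matrix(); x=M[:,1]; z=-M[:,2]; y=np.cross(z,x)
    return px(f,p-H*z+P[0]*x+P[1]*y+P[2]*z)
def show(f,name,S=16,R=.054):  # rectified dial view: y to the left, z up
    n=500; k=n/(2*R); m=np.zeros((n,n,2),np.float32)
    src=np.float32([gpx(f,[-.0105,a,.071+b]) for a,b in((R,R),(-R,R),(-R,-R),(R,-R))])
    Hm=cv2.getPerspectiveTransform(src,np.float32([[0,0],[n,0],[n,n],[0,n]]))
    im=cv2.warpPerspective(f["pixels"][:,:,::-1].copy(),Hm,(n,n),flags=cv2.INTER_CUBIC)
    cv2.imwrite("pics/"+name,im); return im
E
python3 - <<'E'
from h import *
a=snap("scene"); show(a,"d1.png")
for n,(u,v) in dict(piv=(350,265),idx=(313,320),tip=(333,325)).items():
    print(n,np.round(dial(a,380+u/5-.4,90+v/5-.4),4))
print(gpx(a,[-.0105,0,.071]),gpx(a,[-.017,0,0]))
E
```

```text
piv [ 0.0004 -0.0037]
idx [ 0.011  -0.0422]
tip [ 0.0004 -0.0432]
[450.0918946 141.4760594] [443.91449898 164.22267171]
```

View pics/d1.png

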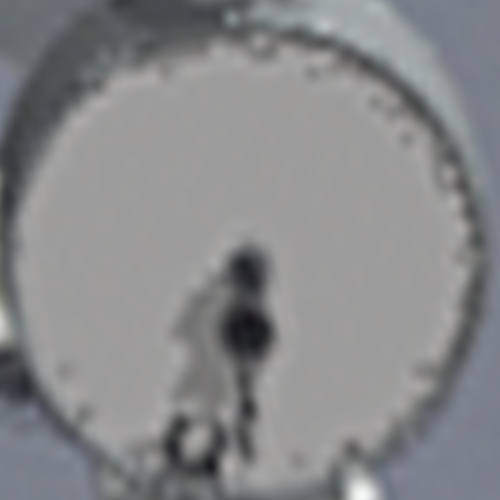

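Index ≈ +0.265 rad (gap at 195,448 and pivot at 246,265 in the rectified view), pointer plumb at 0. Now I'll move to just above the stud.

Run:
```python
from h import *
o=r.get_obs();print(cur()[0],o["contact_force"],o["clock"])
print(rel([.3745,-.395,.226],down(40)))
```

```text
[ 0.376405   -0.39449458  0.26192931] [ 0.02233537 -0.50661073 -1.88433473] 8.8
(array([-0.0036, -0.0018,  0.0719]), array([ 0.0008, -0.0001,  0.005 ]))
```

>>> carry_out(offset=[[-0.004,-0.002,0.02],[-0.004,-0.002,0.05],[-0.004,-0.002,0.072],[-0.004,-0.002,0.072],[-0.004,-0.002,0.072],[-0.004,-0.002,0.072]], turn=[[0,0,0.005],[0,0,0.005],[0,0,0.005],[0,0,0.005],[0,0,0.005],[0,0,0.005]])

```text
clock: 9.4
tcp_pos: [0.3743, -0.3951, 0.2258]
orientation: [2.951, 1.074, 0.001]
contact_force: [0.6, -0.9, -2.1]
grip_width: 0.0173
```

Run:
```python
from h import *
o=r.get_obs();print(cur()[0],o["contact_force"],o["clock"])
a=snap("scene","s3.png",(400,110,480,210),6)
U=lambda q:((np.array(q)-[400,110]+.5)*6).round()
print("ball model",U(px(a,[.3745,-.395,.051])))
for k in((-.017,-.03,0),(-.017,.03,0),(.017,-.03,0),(-.0105,0,.071)): print(k,U(gpx(a,k)))
```

```text
[ 0.37434702 -0.39510542  0.22584632] [ 0.61288048 -0.88290648 -2.12106158] 9.4
ball model [244. 409.]
(-0.017, -0.03, 0) [320. 403.]
(-0.017, 0.03, 0) [187. 378.]
(0.017, -0.03, 0) [325. 355.]
(-0.0105, 0, 0.071) [289. 260.]
```

View pics/s3.png

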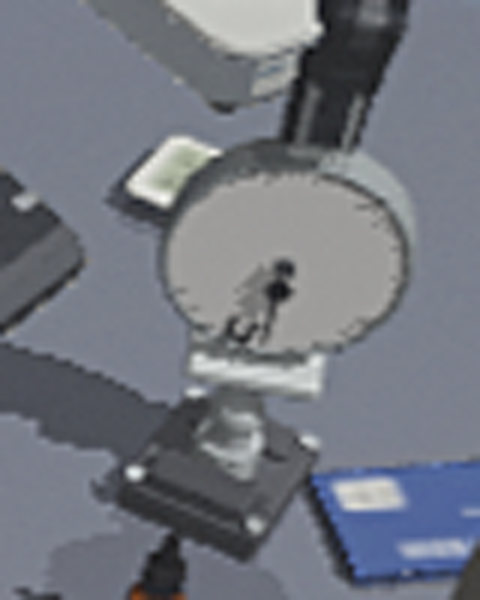

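The foot sits over the stud, with its front lower corners at (190,382) and (322,397), within about 1 px of the model. Now pushing down.

>>> carry_out(offset=[[0,0,0.01],[0,0,0.018],[0,0,0.024],[0,0,0.03],[0,0,0.034],[0,0,0.038],[0,0,0.038],[0,0,0.038]], turn=[[0,0,0],[0,0,0],[0,0,0],[0,0,0],[0,0,0],[0,0,0],[0,0,0],[0,0,0]])

```text
clock: 10.25
tcp_pos: [0.374, -0.3948, 0.2064]
orientation: [-2.952, -1.074, 0.0]
contact_force: [0.0, 0.7, 1.6]
grip_width: 0.0173
```

>>> carry_out(offset=[[0,0,0.004],[0,0,0.004],[0,0,0.004]], turn=[[0,0,0],[0,0,0],[0,0,0]])

```text
clock: 10.55
tcp_pos: [0.374, -0.3948, 0.2043]
orientation: [2.952, 1.074, 0.0]
contact_force: [-0.8, 1.5, 0.8]
grip_width: 0.0173
```

>>> carry_out(offset=[[0,0,0.004],[0,0,0.004],[0,0,0.004]], turn=[[0,0,0],[0,0,0],[0,0,0]])

```text
clock: 10.85
tcp_pos: [0.3741, -0.3948, 0.2025]
orientation: [2.952, 1.074, 0.0]
contact_force: [-1.0, 1.1, 3.1]
grip_width: 0.0172
```

>>> carry_out(offset=[[0,0,0.004],[0,0,0.004],[0,0,0.004],[0,0,0.004]], turn=[[0,0,0],[0,0,0],[0,0,0],[0,0,0]])

```text
clock: 11.25
tcp_pos: [0.3747, -0.3954, 0.2021]
orientation: [2.95, 1.073, 0.001]
contact_force: [-2.4, 2.3, 13.5]
grip_width: 0.0174
```

Run:
```python
from h import *
o=r.get_obs();print(cur()[0],o["contact_force"],o["moment"],o["clock"])
```

```text
[ 0.37472316 -0.39535955  0.20208795] [-2.43772424  2.32219046 13.48088583] [ 0.96342934  0.93247245 -0.05360756] 11.25
```

The stud is at its stop: the force rises sharply to about 15 N net. I'll ease off 0.5 mm and rock about the ball centre to about 0.26 rad.

>>> carry_out(offset=[[0.0105,0,-0.0005],[0.021,0,-0.0003],[0.0314,0,0.0005],[0.0419,0,0.0017],[0.0523,0,0.0033],[0.0626,0,0.0051],[0.0728,0,0.0073],[0.083,0,0.0099]], turn=[[0,-0.0217,0],[0,-0.0433,0],[0,-0.065,0],[0,-0.0867,0],[0,-0.1083,0],[0,-0.13,0],[0,-0.1517,0],[0,-0.1733,0]])

```text
clock: 12.05
tcp_pos: [0.4063, -0.3693, 0.1974]
orientation: [2.844, 1.033, -0.374]
contact_force: [-1.7, 2.5, 14.1]
grip_width: 0.0169
```

>>> carry_out(offset=[[0,0,0],[0,0,0],[0,0,0],[0,0,0],[0,0,0],[0,0,0],[0,0,0],[0,0,0]], turn=[[0,0,0],[0,0,0],[0,0,0],[0,0,0],[0,0,0],[0,0,0],[0,0,0],[0,0,0]])

```text
clock: 12.85
tcp_pos: [0.4073, -0.3683, 0.197]
orientation: [2.846, 1.036, -0.369]
contact_force: [0.3, 2.9, 12.3]
grip_width: 0.0177
```

>>> carry_out(offset=[[0,0,0],[0,0,0],[0,0,0],[0,0,0],[0,0,0],[0,0,0]], turn=[[0,0,0],[0,0,0],[0,0,0],[0,0,0],[0,0,0],[0,0,0]])

```text
clock: 13.45
tcp_pos: [0.4073, -0.3683, 0.1971]
orientation: [2.846, 1.036, -0.369]
contact_force: [-0.3, 2.7, 12.5]
grip_width: 0.0174
```

Run:
```python
from h import *
p,C=cur();o=r.get_obs();M=C.as_matrix();print(p,o["contact_force"],o["clock"])
print("ball from tcp",p+.1615*M[:,2],"tilt",np.arcsin(np.array(-M[2,0])),"force along n",-M[:,2]@np.array(o["contact_force"]))
a=snap("scene")
A=show(a,"x.png"); B=cv2.resize(a["pixels"][110:210,400:460,::-1],None,fx=5,fy=5,interpolation=cv2.INTER_CUBIC)
cv2.imwrite("pics/d2.png",np.hstack([A,B]))
```

```text
[ 0.40733148 -0.36829124  0.19705498] [-0.2625164   2.67909734 12.48657037] 13.45
ball from tcp [ 0.3759886  -0.39522061  0.04093104] tilt 0.25872767513196754 force along n 12.466692779001377
```

View pics/d2.png

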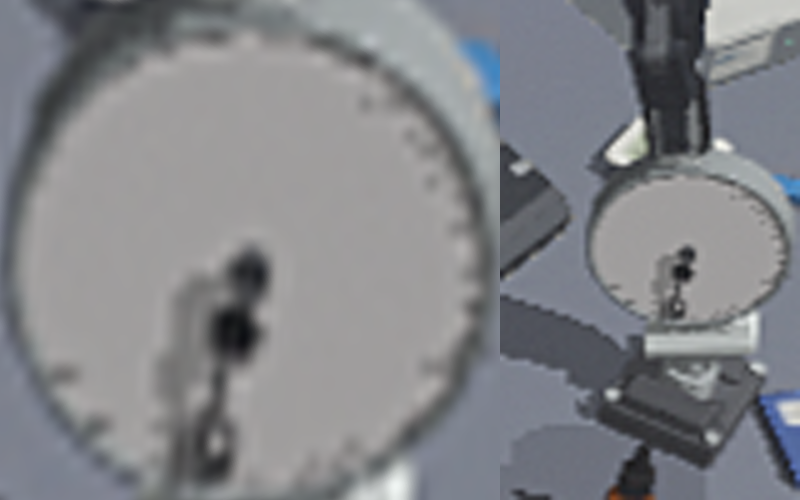

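The pointer is now by the index, at about (212,435) in the rectified view, but it blurs into one prong. I'll measure angular darkness profiles around the pivot.

Run:
```python
from h import *
np.set_printoptions(linewidth=220)
fs=[snap("scene") for _ in range(6)]
f=dict(fs[0]); f["pixels"]=np.mean([g["pixels"] for g in fs],0).round().astype(np.uint8)
new=show(f,"d3.png"); old=cv2.imread("pics/d1.png")
th=np.arange(-.1,.5,.03)
print("th  ",(th*100).round().astype(int))
for nm,im in(("old",old),("new",new)):
    g=cv2.cvtColor(im,cv2.COLOR_BGR2GRAY).astype(np.float32)
    # dial centre from ellipse of light disc
    m=cv2.morphologyEx(((g>140)).astype(np.uint8),cv2.MORPH_OPEN,np.ones((9,9)))
    print(nm)
    c=np.array([247.,266.])
    for R in (20,25,30,34,36,38,40,42,44,46):
        k=R*500/108
        X=(c[0]-k*np.sin(th)).astype(np.float32)[None];Y=(c[1]+k*np.cos(th)).astype(np.float32)[None]
        print(R,cv2.remap(g,X,Y,cv2.INTER_LINEAR)[0].astype(int))
for q in ["index_gap","pointer_tip","angle_gauge"]:
    for d in look_for(q,"scene")[:3]:
        X=w(f,d["xyz"]); print(q,round(d["score"],2),X,px(f,X).round(1))
```

```text
th   [-10  -7  -4  -1   2   5   8  11  14  17  20  23  26  29  32  35  38  41  44  47]
old
20 [ 78  77  76  75  72  70  71  77  84  92 100 106 112 116 119 121 125 127 125 122]
25 [144 128 106  86  74  76  91 111 127 131 127 122 119 118 119 119 118 116 116 119]
30 [149 118  80  55  61  90 121 137 140 135 127 120 119 123 126 129 128 124 120 119]
34 [154 140 119  97  89  94 115 135 136 119 107 110 119 123 127 135 139 138 139 143]
36 [158 151 132 102  80  83 105 112  92  77  92 119 136 136 124 102  80  77 100 131]
38 [160 154 129  93  71  91 116 100  69  66  95 133 159 164 143 106  68  60  88 130]
40 [158 149 120  86  85 117 134 114  83  69  85 122 149 160 150 116  76  62  86 127]
42 [159 153 132 114 120 145 162 151 102  56  52  87 119 136 125  85  46  46  82 120]
44 [162 162 158 148 144 151 168 154  94  35  35  59  75  90  83  57  53  78 107 118]
46 [162 164 162 155 143 143 153 133  92  67  68  67  64  70  71  70  85 118 142 143]
new
20 [138 124 110  96  83  76  73  74  74  73  69  66  66  68  74  81  89  96 104 110]
25 [161 163 167 171 173 172 170 163 148 121  94  74  72  87 110 128 13
[... 264 characters left out ...]
 125]
38 [159 161 164 159 150 133 110  99 119 145 128  84  59  68  87  94  96 104 113 122]
40 [159 161 165 161 154 134 103  84 108 136 118  72  54  73  88  83  87 104 121 130]
42 [159 160 163 161 161 137  92  56  58  75  74  63  66  80  82  75  89 117 144 153]
44 [159 156 154 151 159 144  99  57  43  46  55  68  79  86  81  79  99 127 148 156]
46 [158 151 143 140 151 149 121  87  67  57  59  70  82  87  80  86 106 126 133 145]
pointer_tip 0.52 [0.39269584 0.28911963 0.08247448] [207.3 284.8]
angle_gauge 0.97 [0.39940359 0.29479484 0.12506682] [199.4 272.3]
angle_gauge 0.96 [ 0.38372019 -0.37362853  0.12165629] [437.5 159.2]
angle_gauge 0.93 [ 0.37193225 -0.09613563  0.07982526] [357.  215.8]
```

The needle sits about 1 mm to the +y side of the gap's centre (needle 0.257, prongs 0.11 and 0.35). I'll reduce the lean by about 0.03 with a firmer grip.

>>> carry_out(offset=[[0,0,0],[-0.003,0,0],[-0.006,0,0],[-0.0097,0,0],[-0.0097,0,0],[-0.0097,0,0],[-0.0097,0,0],[-0.0097,0,0]], turn=[[0,0,0],[0,0.006,0],[0,0.012,0],[0,0.02,0],[0,0.02,0],[0,0.02,0],[0,0.02,0],[0,0.02,0]], force=100)

```text
clock: 14.75
tcp_pos: [0.4039, -0.3713, 0.1982]
orientation: [2.86, 1.041, -0.326]
contact_force: [0.2, 2.5, 11.5]
grip_width: 0.0169
```

>>> carry_out(offset=[[0,0,0],[0,0,0],[0,0,0],[0,0,0],[0,0,0],[0,0,0],[0,0,0],[0,0,0]], turn=[[0,0,0],[0,0,0],[0,0,0],[0,0,0],[0,0,0],[0,0,0],[0,0,0],[0,0,0]])

```text
clock: 15.55
tcp_pos: [0.4039, -0.3713, 0.1982]
orientation: [2.86, 1.041, -0.326]
contact_force: [-0.0, 3.0, 12.1]
grip_width: 0.0167
```

>>> carry_out(offset=[[0,0,0],[0,0,0],[0,0,0],[0,0,0],[0,0,0],[0,0,0]], turn=[[0,0,0],[0,0,0],[0,0,0],[0,0,0],[0,0,0],[0,0,0]])

```text
clock: 16.15
tcp_pos: [0.4038, -0.3713, 0.1982]
orientation: [2.86, 1.041, -0.326]
contact_force: [0.5, 2.8, 11.0]
grip_width: 0.0171
```

```bash
cat > prof.py <<'E'
from h import *
np.set_printoptions(linewidth=220)
def run(name):
    p,C=cur();o=r.get_obs();M=C.as_matrix();print(p,o["contact_force"],o["clock"],"ball",p+.1615*M[:,2],"tilt",np.arcsin(-M[2,0]),"Fn",-M[:,2]@np.array(o["contact_force"]))
    fs=[snap("scene") for _ in range(6)]
    f=dict(fs[0]); f["pixels"]=np.mean([g["pixels"] for g in fs],0).round().astype(np.uint8)
    A=show(f,name); B=cv2.resize(f["pixels"][120:210,405:459,::-1],None,fx=500/90,fy=500/90,interpolation=cv2.INTER_CUBIC)
    cv2.imwrite("pics/"+name,np.hstack([A,B]))
    g=cv2.cvtColor(A,cv2.COLOR_BGR2GRAY).astype(np.float32);th=np.arange(-.04,.47,.03);print("th",(th*100).round().astype(int))
    for R in (20,25,30,34,36,37,38,39,40,41,42,44):
        k=R*500/108
        X=(247-k*np.sin(th)).astype(np.float32)[None];Y=(266+k*np.cos(th)).astype(np.float32)[None]
        print(R,cv2.remap(g,X,Y,cv2.INTER_LINEAR)[0].astype(int))
    return f
E
python3 -c "from prof import *; run('d4.png')"
```

```text
[ 0.40384596 -0.37125535  0.19821756] [ 0.50449307  2.83656918 10.9518444 ] 16.15 ball [ 0.37614479 -0.39515023  0.04091553] tilt 0.22848240570753728 Fn 11.173386529512367
th [-4 -1  2  5  8 11 14 17 20 23 26 29 32 35 38 41 44]
20 [111  99  90  84  78  69  59  50  44  43  49  58  69  81  94 104 112]
25 [170 170 168 165 156 138 115  96  86  93 109 126 133 132 127 122 121]
30 [162 164 163 163 154 134 111  96 100 117 139 155 160 157 149 140 134]
34 [157 151 141 130 122 119 119 112 103 103 123 151 160 147 130 126 135]
36 [157 150 133 115  99  95  98 100 100 109 135 153 138 107  93 105 124]
37 [159 154 137 119  97  81  78  84  94 112 136 145 118  83  78 101 126]
38 [161 158 143 126  98  69  57  68  90 114 136 134  98  65  71 103 129]
39 [162 161 148 133  99  60  41  56  88 114 133 124  85  58  73 106 129]
40 [163 162 149 133  96  55  32  48  80 107 122 111  77  61  81 112 125]
41 [164 162 149 133  98  57  32  44  70  90 102  93  70  67  91 115 123]
42 [162 161 150 135 100  65  39  42  59  75  85  77  64  71  95 116 122]
44 [155 165 163 151 119  85  55  46  48  56  65  62  63  73  93 108 118]
```

View pics/d4.png

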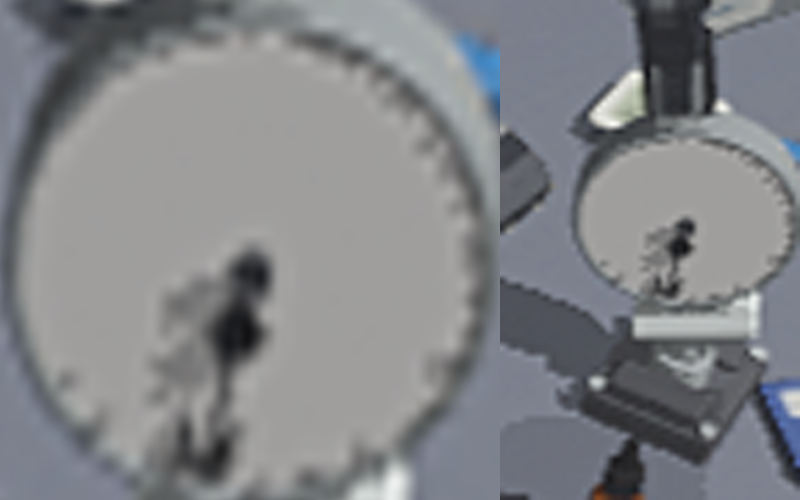

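The pointer is now nearer the right prong. Both pictures interpolate to a tool tilt of about 0.247, so I'll add 0.018 back.

>>> carry_out(offset=[[0.002,0,0],[0.004,0,0],[0.0058,0,0],[0.0058,0,0],[0.0058,0,0],[0.0058,0,0],[0.0058,0,0],[0.0058,0,0]], turn=[[0,-0.004,0],[0,-0.008,0],[0,-0.012,0],[0,-0.012,0],[0,-0.012,0],[0,-0.012,0],[0,-0.012,0],[0,-0.012,0]])

```text
clock: 17.25
tcp_pos: [0.406, -0.3695, 0.1976]
orientation: [2.851, 1.038, -0.352]
contact_force: [0.3, 2.9, 11.7]
grip_width: 0.0166
```

>>> carry_out(offset=[[0,0,0],[0,0,0],[0,0,0],[0,0,0],[0,0,0],[0,0,0],[0,0,0],[0,0,0]], turn=[[0,0,0],[0,0,0],[0,0,0],[0,0,0],[0,0,0],[0,0,0],[0,0,0],[0,0,0]])

```text
clock: 18.05
tcp_pos: [0.4059, -0.3695, 0.1976]
orientation: [2.851, 1.038, -0.352]
contact_force: [-0.7, 3.0, 11.4]
grip_width: 0.0168
```

>>> carry_out(offset=[[0,0,0],[0,0,0],[0,0,0],[0,0,0],[0,0,0],[0,0,0],[0,0,0],[0,0,0]], turn=[[0,0,0],[0,0,0],[0,0,0],[0,0,0],[0,0,0],[0,0,0],[0,0,0],[0,0,0]])

```text
clock: 18.85
tcp_pos: [0.406, -0.3695, 0.1976]
orientation: [2.851, 1.038, -0.352]
contact_force: [-0.5, 3.3, 12.4]
grip_width: 0.0165
```

Run:
```python
from prof import *
f=run('d5.png')
c=f["pixels"][165:180,434:452].mean(2).astype(int);print(c)
```

```text
[ 0.40597982 -0.369467    0.19757993] [-0.51019692  3.32350388 12.43040995] 18.85 ball [ 0.3760989  -0.39519082  0.04096682] tilt 0.24661052389623395 Fn 12.48924590175059
th [-4 -1  2  5  8 11 14 17 20 23 26 29 32 35 38 41 44]
20 [114 103  91  79  68  61  59  58  61  65  70  76  83  88  92  95  99]
25 [165 168 169 165 155 142 127 111  96  87  86  92 106 120 128 131 128]
30 [160 163 166 166 159 148 132 114  99  98 115 141 159 157 141 124 117]
34 [157 151 144 135 124 115 102  87  75  77  96 117 127 128 127 123 120]
36 [158 147 132 114  94  81  72  71  73  76  84  90  88  89  98 106 116]
37 [159 148 131 112  92  81  78  84  87  83  82  81  77  78  88 102 115]
38 [161 151 133 114  96  86  88 100 106  95  87  85  82  82  88 103 118]
39 [163 154 139 119  99  88  94 113 119 104  93  98 102  97  94 105 119]
40 [164 159 146 127 100  81  87 113 118  99  93 108 120 112 102 109 121]
41 [166 163 156 137 101  71  74 103 105  84  81 105 123 116 104 110 123]
42 [165 164 162 147 103  63  62  90  85  63  61  87 109 105 101 110 124]
44 [156 156 162 156 114  67  54  66  56  39  38  53  68  80  98 114 12
[... 428 characters left out ...]
159 157 160 159 158 134]
 [ 91 122  88 115 155 161 158 158 159 157 159 160 161 139 147 129 104 102]
 [ 38  78  55 146 163 159 160 161 159 136 149 161 159 135 103 109 175 168]
 [ 75  66  95 153 140 150 162 162 133 112 125 131 111 115 148 198 238 194]
 [133 138 149 147 113 123 133 124 120 111 108 101 120 195 211 202 231 186]
 [103  95  84  80  88  84  86  76 112 115 136 152 179 181 175 170 224 184]
 [143 132 119 120 144 132 143 131 140 149 140 136 169 179 177 174 205 169]
 [184 185 186 185 186 187 186 187 187 187 186 185 183 182 181 180 213 175]
 [182 183 183 184 184 185 185 186 186 186 187 187 186 186 186 188 213 172]
 [185 184 183 182 182 181 176 173 170 169 168 167 167 165 165 163 178 151]]
```

View pics/d5.png

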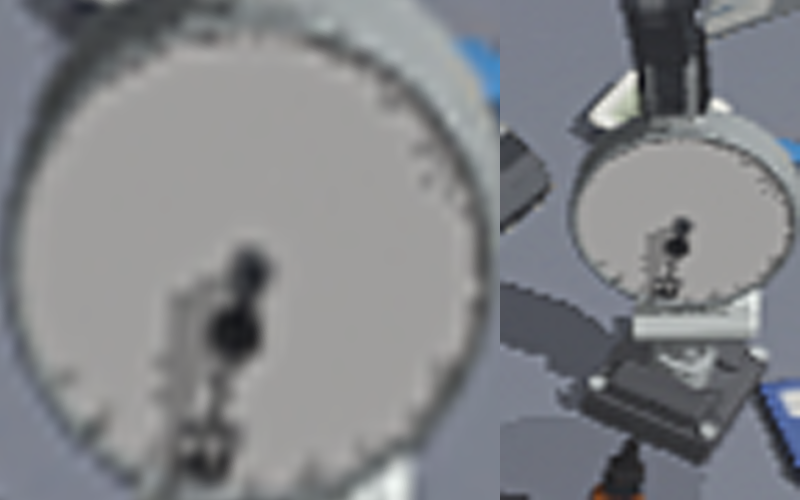

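At radius 39–42 mm the needle (0.25) now shows as its own line midway between the prongs (0.115 and 0.38). The push is steady at about 12 N, well above the 4 N spring. Handing in.

```bash
python3 -c "
from h import *
print(r.hand_in(), r.get_obs()['clock'])"
```

```text
the job is handed in; nothing more can be done
the job is handed in; nothing more can be done
```

I picked up the smaller grey gauge by its grip block, set its foot on the stud and pushed the stud to its stop. I rocked it to a tool tilt of about 0.247 rad and handed in at about 19 s, still holding it there.

**Pointer:** in the last picture it was at rest, with the needle at 0.25 between prongs at about 0.115 and 0.38 (middle 0.247).

**Stud:** the push read a steady 12 N, well above the 4 N spring. When pushing down, the force jumped at the height expected for the end of the stroke.

**Bystanders:** I touched none of them during the moves, but I did not check their positions again at the end.

**Checks that disagreed or stayed uncertain:**
- **Rocking:** it took three tries. The first lean went about 0.02–0.03 rad too far and the second fell short by about the same.
- **Slip in the grip:** the pictures suggest the gauge turned about 0.02 rad in the jaws, so I raised the grip to 100 N. The stud may sit 1–2 mm off the foot's middle.
- **Pointer finder:** the trained finder never picked out this gauge's pointer or index, so those readings come from my own image profiles.

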